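Ready the pouch length gauge and hold its arm at the marker

ROBOT

A 7-joint arm with a two-finger parallel gripper is mounted at the origin on a cart in front of the work surface, level with it; the furniture and walls round the work are solid. World frame = base frame: x ahead of the robot, y to its left, z up, the work surface at z = 0. Lengths are in mm, angles in rad, forces in N, time in s.
With the tool pointing down it reaches from about 400 to 925 mm from the base axis. Payload 4.1 kg.
Tool frame: the origin (TCP) lies between the finger pads; the fingertips stand 22 mm ahead of it and the grasp point (between the pads) lies 3 mm ahead of it (robot.nose_length is the distance from the TCP to the fingertips, in mm); y points along the fingers, z is the direction in which the jaws open and shut, and the axes are right-handed (so a half turn about y gives the same grasp; the last joint's range is limited). The gripper opens to 85 mm and grips with 20 to 120 N. Pads are 22 mm wide; open, the fingers measure 114 mm over their backs; the gripper's body (76 mm by 85 mm) begins 54 mm behind the grasp point. The pads swing forward as they close: fully open they stand 13 mm farther back than shut.
Start: joints at [1.186, 0.398, 0.045, 1.537, -0.019, 1.207, -0.051], TCP at [183.287, -623.655, 253.347] pointing down, gripper open.
Joint ranges: [-2.82, 2.82], [-0.49, 2.23], [-1.37, 1.46], [0, 2.46], [-1.36, 4.5], [0.23, 2], [-2.94, 2.94]. Speed limits (rad/s): [2.57, 2.57, 3.14, 3.14, 3.14, 3.14, 3.14].

INTERFACE

Orientations are given as a unit quaternion [w, x, y, z].
In Python, from rig import status, eyes, robot gives the robot as it stands.
- The arm moves only by the shell command python3 -m inch 'ROWS' [OPENING] [FORCE]. ROWS is JSON, a list of rows, each a list of 4 numbers: the shift along the tool's x, y, z in units of 40 mm (1.0 is 40 mm), then the turn about the tool's y in units of 6 degrees (1.0 is 6 degrees). In form: [[dx, dy, dz, yaw], ...]. A call has 1 to 12 rows; each row is the pose to reach, as a shift and turn from the pose measured when the call began, along the tool's axes at that moment; what a row does not reach only later rows make up. A row lasts 1/12 s, in which the tool goes at most 41.7 mm and 7.16 degrees, less where a joint would pass 70% of its speed; a pose out of reach is approached as far as the arm can. A call with a gripper value outside its range is refused whole. OPENING is the opening, from -1 (shut) to 1 (fully open), set as the call begins (- or left out, the last holds). The fingers move at their own pace and stop on an object; FORCE is the grip in N (left out, the last holds). Time passes only in rows, so rows that repeat a pose let the fingers close. It gives the time, the measured TCP pose, the force and the opening at its end, in the units of the state.
- status.get_state(): the state, without advancing time (a new reading comes with each control period).
- eyes.get_image(name): name is "scene" or "top"; returns the picture (480x640x3 uint8, blue, green, red); there is no depth.
- eyes.camera_model(name): a dict with "K" (3x3 intrinsics, pixels), "pose" (4x4, takes a point from camera to world coordinates). Camera axes: x right, y down, z forward; pixel columns grow to the right and rows downward; lengths in mm; the calibration is good to about 2 mm. A picture is of the moment at which its call begins. camera_model takes no time and is no camera call.
- robot.finish_job(): hands the job in, once; it reports no verdict.
Trained networks look in the newest picture that a camera, given by its name, has taken for a name from the list of things; names that differ only in an ending like _2 or _b are one class to them, and where a whole thing is asked for, a point or a joint stands for the part that bears it (a point fixed in the world has none). Each returns a list of dicts, best first, with "p" (0 to 1); they miss things now and then, are a little off and sometimes report something else, mostly with a low value. They report only what shows in the picture. A call takes as long as a camera call. They do not tell look-alikes from the thing itself.
- eyes.spot_in(camera, target): "rect" ([centre column, centre row, width, height] in pixels, round what is visible of it).
- eyes.trace(camera, target): "pixels" (480x640 bool, what is visible of it) and "rect" ([centre column, centre row, width, height] in pixels, round what is visible of it).
The state is a dict: "time": time; "qpos": joint angles; "dq": joint speeds; "joint_torque": joint torques, N m; "tool_pos": TCP position; "tcp_rot": TCP orientation; "contact_force": force on the tool from outside, world axes, zero at the start; "ft_torque": the same for the moment, N m; "opening": finger opening in mm.
Only numpy, scipy, OpenCV 4.12 (cv2) and the standard library are available. Lean on these libraries where they do the work, as an engineer would, in place of code of your own. Each camera call takes 0.05 s, during which the arm holds its last target. There are 200 camera calls.

TASK

The pouch length gauge has just been wiped down and its green wear plate only lies loosely on its spring catches: press the plate down until it sits level and flush in the bed, otherwise it blocks the arm. Then take the black grip head of the telescoping arm between the fingers so that the yellow lock button on its front is squeezed in, draw the arm out along the scale until its pointer stands in line with the red marker clip, and keep holding it there: the arm springs back when let go, so finish with the head still held and the button squeezed. Leave the marker clip where it is set and do not disturb the pen and the tweezers lying beside the gauge.

Things in the scene. Friction and masses are not known exactly. Their poses are not given: they have to be found in the camera images.
- gauge: pouch length gauge, fixed to the bench: aluminium bed 144 mm wide (its x) and 360 long (its y, -190 to +170 mm), top face at z = 20. Origin on the bench under the middle of the zero fence's face (steel strip, y 0 to 6, top at z = 33); z up. The arm draws out towards -y. A grey sleeve, 34 mm wide, top at z = 66, lies from y = 14 to 172 on the centre line; the scale runs along the -x edge
- wear_plate: loose green plate, 90 mm (gauge x) by 160 (gauge y), 10 thick, about 0.16 kg, origin at the middle of its underside, axes as the gauge's. It lies at gauge x = 0, y = -92 mm over a recess 10 mm deep, on spring catches in both ends of the recess, its top about 5 mm above the bed and slightly tilted. With the arm home the grip head covers its +y end (gauge y -5 to -49): push farther out
- plate_top (a point): centre of the wear plate's upper face, z up when level: gauge z about 25 mm now, 20 mm when seated (flush with the bed). Pushing straight down near here with up to about 12 N snaps the plate past the catches onto the hard recess floor, one end usually before the other, so push on until both are down; pressed near one end only, it sinks at that end alone and tilts
- gauge_arm (a joint): how far the telescoping arm is drawn out along gauge -y (m): 0 home, its stop blade on the zero fence; 0.145 fully out. It is the length the pointer reads. A return spring pulls it home with 4 to 6 N; the lock keeps it home until the button is in. The blade (100 mm wide, z 22 to 33 mm) passes 2 mm above the bed, so a plate that is not seated stops it
- grip_head: black block on the end of the arm, 36 mm wide (gauge x), 44 long (gauge y), z 28 to 71 mm above the bench; it moves with the arm. Origin at its middle at the height of the lock button: gauge x = 0, z = 49 mm, y = -29 mm with the arm home. Take it from above across gauge x with the pads at this height, squeezing the button between pad and head
- button_cap: yellow lock button, face 20x20 mm, on the head's front (gauge -x) side. Origin at the middle of its outer face, 24.5 mm from the origin of grip_head; it stands 6.5 mm proud of the head. Head and button measure 42.5 mm across, 36 mm with the button squeezed flush
- lock_button (a joint): how far the lock button is pressed in, towards gauge +x (m): 0 out (locked), 0.0065 flush with the head; the arm is free from about 0.0045; it springs out with 3 to 5.5 N
- pointer (a point): tip of the black pointer on the front end of the stop blade, over the scale (gauge x = -61, z = 24 mm); its gauge y is minus the value of gauge_arm
- marker_line (a point): tip of the index of the red marker clip on the bed's front edge (gauge x = -63, z = 24 mm); the clip is 12 mm long, top at z = 26; its gauge y is minus the value of marker
- marker (a joint): where the red marker clip is set on the scale (m), 0.07 to 0.13; the pointer is in line with it when gauge_arm has the same value. It holds by friction; do not move it
- skin_marker: blue skin-marker pen, 11x133x10 mm, lying in front of the gauge, loose; leave alone; origin at the middle of its underside
- tweezers: steel tweezers, 14x143x10 mm, lying behind the gauge, loose; leave alone; origin at the middle of its underside
Things that resemble listed ones, but are neither listed nor needed, are in the scene too. Several things have the shape of the wear_plate; the one meant has the colours described above.

How it is judged:
By the outcome, as a careful person would: the job done as asked, in the order asked, and still so for the second after the job is handed in, while the arm keeps its last pose, push and grip.
It also fails if it takes over 40 s, if anything falls off the work surface, if the arm or the gripper's body presses on something with over 40 N, if the wrist force passes 120 N, or if a joint passes its speed limit or range.

## Working session

There is one attempt and no reset: what is moved stays moved. The work goes in short steps, Python scripts to look and compute and a shell command to move; the robot and the scene stay as the last step left them, time stands still between calls to the robot, and variables do not carry over. Pictures are saved under pics/ and viewed, on a budget of 10 in all, crops included, one or two more only if the job needs it, and the job is handed in when it is done.

```bash
ls; mkdir -p pics; python3 - <<'E'
from rig import status, eyes, robot
import cv2,numpy as np
s=status.get_state(); print({k:np.round(v,3) for k,v in s.items()})
for n in("scene","top"):
    im=eyes.get_image(n); cv2.imwrite(f"pics/{n}0.png",im)
    m=eyes.camera_model(n); print(n,np.round(m["K"],1).tolist(),np.round(m["pose"],3).tolist())
    for t in("gauge","wear_plate","grip_head","button_cap","marker","pointer","skin_marker","tweezers"):
        print(t,[(round(d["p"],2),np.round(d["rect"]).tolist()) for d in eyes.spot_in(n,t)][:3])
E
```

```text
pics
{'time': np.float64(0.0), 'qpos': array([ 1.186,  0.399,  0.045,  1.538, -0.019,  1.207, -0.051]), 'dq': array([-0.   ,  0.   ,  0.   , -0.001, -0.001, -0.   ,  0.001]), 'joint_torque': array([-0.0000e+00, -4.7512e+01,  1.3640e+00, -2.5422e+01,  1.1000e-02,
        9.0000e-03,  0.0000e+00]), 'tool_pos': array([ 183.151, -623.04 ,  252.27 ]), 'tcp_rot': array([ 0.101, -0.101,  0.701, -0.699]), 'contact_force': array([0.1  , 0.589, 0.03 ]), 'ft_torque': array([-0.023,  0.064, -0.022]), 'opening': np.float64(85.076)}
scene [[589.3, 0.0, 317.7], [0.0, 589.3, 236.5], [0.0, 0.0, 1.0]] [[0.833, -0.32, 0.451, 111.363], [-0.552, -0.513, 0.657, -506.719], [0.021, -0.797, -0.604, 610.505], [0.0, 0.0, 0.0, 1.0]]
gauge [(0.69, [359.0, 257.0, 215.0, 168.0])]
wear_plate [(0.9, [276.0, 370.0, 110.0, 112.0]), (0.82, [165.0, 291.0, 95.0, 87.0]), (0.73, [388.0, 277.0, 116.0, 76.0])]
grip_head [(0.87, [350.0, 237.0, 59.0, 43.0])]
button_cap [(0.71, [342.0, 239.0, 23.0, 24.0])]
marker [(0.41, [388.0, 277.0, 117.0, 78.0])]
pointer [(0.95, [349.0, 239.0, 56.0, 44.0]), (0.31, [444.0, 254.0, 62.0, 46.0])]
skin_marker [(0.9, [271.0, 264.0, 64.0, 38.0]), (0.31, [350.0, 238.0, 56.0, 38.0])]
tweezers [(0.75, [454.0, 263.0, 40.0, 29.0])]
top [[476.0, 0.0, 325.2], [0.0, 476.0, 240.1], [0.0, 0.0, 1.0]] [[-0.018, -0.992, 0.124, 422.694], [-1.0, 0.02, 0.012, 84.151], [-0.014, -0.124, -0.992, 1022.392], [0.0, 0.0, 0.0, 1.0]]
gauge [(0.95, [332.0, 225.0, 182.0, 87.0])]
wear_plate [(0.93, [294.0, 362.0, 80.0, 50.0]), (0.89, [396.0, 327.0, 81.0, 54.0]), (0.53, [342.0, 229.0, 6.0, 4.0])]
grip_head [(0.56, [337.0, 222.0, 33.0, 41.0])]
button_cap [(0.6, [344.0, 232.0, 3.0, 3.0])]
marker []
pointer [(0.59, [335.0, 225.0, 35.0, 45.0])]
skin_marker [(0.7, [313.0, 284.0, 60.0, 25.0])]
tweezers []
```

```bash
python3 - <<'E'
import cv2
a=cv2.imread("pics/scene0.png")[130:330,230:500]; b=cv2.imread("pics/top0.png")[160:310,220:450]
cv2.imwrite("pics/a.png",cv2.resize(a,None,fx=2.9,fy=2.9,interpolation=2)); cv2.imwrite("pics/b.png",cv2.resize(b,None,fx=3.4,fy=3.4,interpolation=2))
E
```

```text
(no output)
```

View pics/a.png

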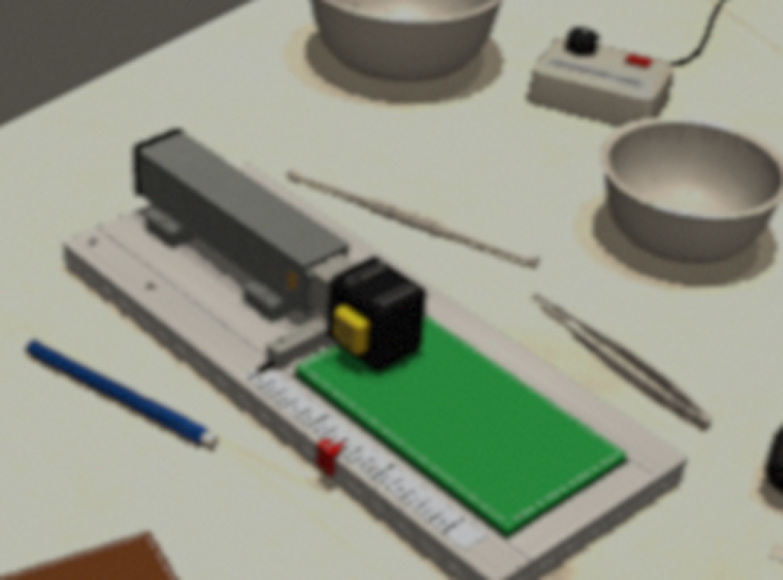

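View pics/b.png

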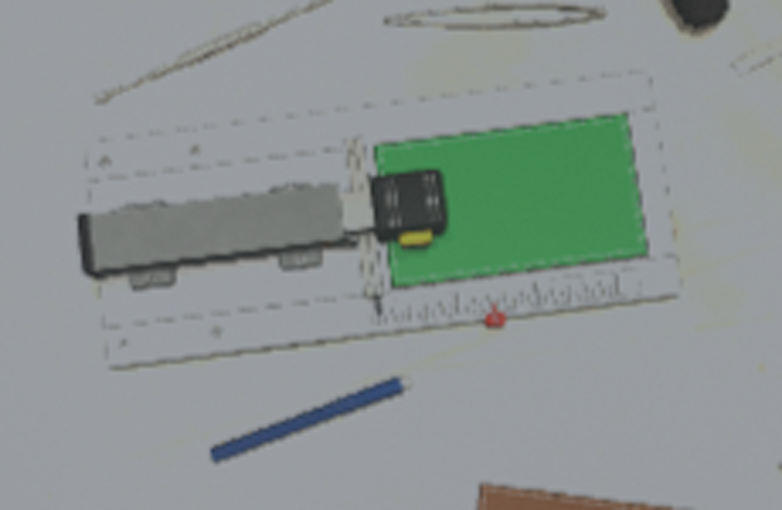

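The scene picture shows the gauge with the green plate, the black head and yellow button home at the fence, and the red clip at about a third of the scale. The pen lies in front of the gauge. Two tweezer-like things lie behind it. In the top crop the bed corners are at about (85,140), (652,70), (680,295) and (108,368), and the clip is at (495,316). Next I'll fit the gauge pose.

```bash
cat >h.py <<'E'
from rig import status, eyes, robot
import cv2,numpy as np
from scipy.optimize import least_squares
from scipy.spatial.transform import Rotation as R
def proj(n,P):
    m=eyes.camera_model(n); T=np.linalg.inv(m["pose"]); q=np.atleast_2d(P)@T[:3,:3].T+T[:3,3]; q=q@np.array(m["K"]).T
    return q[:,:2]/q[:,2:]
def ray(n,uv,z):
    m=eyes.camera_model(n); T=np.array(m["pose"]); d=T[:3,:3]@np.linalg.solve(m["K"],[uv[0],uv[1],1]); c=T[:3,3]
    return c+d*(z-c[2])/d[2]
def g2w(p,P):
    P=np.atleast_2d(np.array(P,float)); c,s=np.cos(p[2]),np.sin(p[2])
    return np.c_[p[0]+c*P[:,0]-s*P[:,1],p[1]+s*P[:,0]+c*P[:,1],P[:,2]]
def w2g(p,W):
    d=np.array(W[:2])-p[:2]; c,s=np.cos(p[2]),np.sin(p[2]); return np.array([c*d[0]+s*d[1],-s*d[0]+c*d[1]])
def red(n,roi):
    im=eyes.get_image(n).astype(int); b,g,r=im[...,0],im[...,1],im[...,2]
    m=((r-np.maximum(g,b))>50); k=np.zeros_like(m); k[roi[1]:roi[3],roi[0]:roi[2]]=1; v,u=np.nonzero(m&k); return u.mean(),v.mean(),len(u)
E
python3 - <<'E'
from h import *
bed=[(72,-190),(-72,-190),(-72,170),(72,170)]; pl=[(45,-172),(-45,-172),(-45,-12)]
O=[]
for g,uv in zip(bed,[(652,70),(680,295),(108,368),(85,140)]): O.append(("top",(*g,20),(uv[0]/3.4+220,uv[1]/3.4+160)))
for g,uv in zip(pl,[(628,113),(648,257),(392,288)]): O.append(("top",(*g,24.5),(uv[0]/3.4+220,uv[1]/3.4+160)))
for g,uv in zip([(72,-190,20),(-72,170,20),(45,-172,24.5),(-45,-172,24.5),(-45,-12,24.5)],[(685,462),(64,243),(626,457),(510,530),(298,372)]): O.append(("scene",g,(uv[0]/2.9+230,uv[1]/2.9+130)))
f=lambda p:np.concatenate([proj(n,g2w(p,g))[0]-uv for n,g,uv in O])
s=least_squares(f,[420,60,-.12],x_scale=[100,100,1],loss="soft_l1"); p=s.x
print(p,np.round(f(p).reshape(-1,2),1).tolist()); np.save("g.npy",p)
for n,roi in(("top",(350,240,380,265)),("scene",(330,270,360,300))):
    u,v,k=red(n,roi); print(n,u,v,k,w2g(p,ray(n,(u,v),22)))
print("pointer top",w2g(p,ray("top",(378/3.4+220,309/3.4+160),24)))
for q in[(0,-92,25),(0,-110,25),(0,-29,49),(0,-129,49)]:
    print(q,g2w(p,q))
st=status.get_state(); q=st["tcp_rot"]; print(np.round(R.from_quat([*q[1:],q[0]]).as_matrix(),3), st["tool_pos"])
for t in("skin_marker","tweezers"):
    for n in("top","scene"):print(t,n,[w2g(p,ray(n,d["rect"][:2],5)).round() for d in eyes.spot_in(n,t)])
E
```

```text
[5.81103102e+02 9.08269469e+01 1.03467741e-01] [[-0.9, 0.6], [0.7, 0.5], [-0.2, -0.2], [-0.3, 0.4], [0.0, 0.7], [0.2, -0.1], [0.2, -0.0], [2.1, -0.9], [0.1, -0.6], [1.8, -0.3], [-0.2, 1.1], [-0.9, -1.0]]
top 365.125 253.5625 16 [-71.05689507 -71.67075664]
scene 342.5762711864407 285.8474576271187 59 [-74.24431778 -70.84066225]
pointer top [-56.84846439  -1.32059395]
(0, -92, 25) [[590.60515885  -0.68103586  25.        ]]
(0, -110, 25) [[592.46425691 -18.58477162  25.        ]]
(0, -29, 49) [[584.09831562  61.98203932  49.        ]]
(0, -129, 49) [[594.4266382  -37.48315938  49.        ]]
[[-0.959  0.     0.282]
 [-0.282 -0.    -0.959]
 [-0.    -1.     0.   ]] [ 183.30779169 -623.65174812  253.37376932]
skin_marker top [array([-118.,   49.]), array([ 11., -16.])]
skin_marker scene [array([-115.,   50.])]
tweezers top [array([ 121., -149.])]
tweezers scene [array([ 119., -104.])]
```

```bash
python3 - <<'E'
import cv2,numpy as np
cv2.imwrite("pics/c.png",cv2.resize(np.hstack([cv2.imread("pics/scene0.png"),cv2.imread("pics/top0.png")]),(800,300),interpolation=3))
E
```

```text
(no output)
```

View pics/c.png

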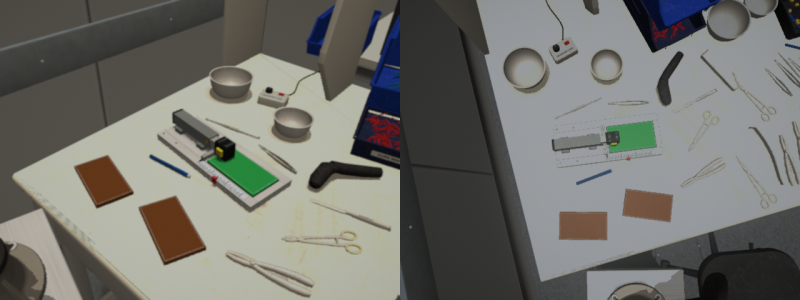

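The route at this height is clear, since there are only flat tools below it. I'll go above the plate with the jaws shut.

```bash
python3 -m inch '[[-0.8,0,-0.68,-0.75],[-1.6,0,-1.36,-1.5],[-2.4,0,-2.04,-2.25],[-3.2,0,-2.72,-3],[-4,0,-3.4,-3.75],[-4.8,0,-4.08,-4.5],[-5.6,0,-4.76,-5.25],[-6.4,0,-5.44,-6],[-7.2,0,-6.12,-6.75],[-8,0,-6.8,-7.5],[-8.8,0,-7.48,-8.25],[-9.6,0,-8.16,-9]]' -1 40
cat >>h.py <<'E'
p=np.load("g.npy")
def goto(G,tz):  # gauge xy target, tcp z -> units
    st=status.get_state(); q=st["tcp_rot"]; M=R.from_quat([*q[1:],q[0]]).as_matrix()
    W=g2w(p,(*G,tz))[0]; d=M.T@(W-st["tool_pos"])/40
    z=M[:,2]; a=np.arctan2(z[1],z[0]); e=(p[2]-a+np.pi)%(2*np.pi)-np.pi
    print("t",st["time"],"units",d.round(3),"yaw",round(-np.degrees(e)/6,3),"gauge",w2g(p,st["tool_pos"]).round(1),st["tool_pos"].round(1),"F",np.round(st["contact_force"],1),"open",st["opening"].round(1),"ydown",M[:,1].round(3))
E
python3 -c "
from h import *
goto((0,-95),120)"
```

```text
time: 2.2
tool_pos: [458.2, -203.8, 253.7]
tcp_rot: [-0.409, 0.408, -0.577, 0.578]
contact_force: [0.7, -0.9, 0.1]
opening: 0.1Traceback (most recent call last):
  File "<string>", line 3, in <module>
    goto((0,-95),120)
    ~~~~^^^^^^^^^^^^^
  File "h.py", line 24, in goto
    print("t",st["time"],"units",d.round(3),"yaw",round(-np.degrees(e)/6,3),"gauge",w2g(p,st["tool_pos"]).round(1),st["tool_pos"].round(1),"F",np.round(st["contact_force"],1),"open",st["opening"].round(1),"ydown",M[:,1].round(3))
                                                                                                                                                                                      ^^^^^^^^^^^^^^^^^^^
AttributeError: 'float' object has no attribute 'round'
```

```bash
sed -i 's/st\["opening"\].round(1)/st["opening"]/; s/st\["tool_pos"\].round(1)/np.round(st["tool_pos"],1)/' h.py
python3 -c "
from h import *
goto((0,-95),120)"
```

```text
t 2.2 units [-5.824  3.342  1.461] yaw -4.224 gauge [-152.6 -280.4] [ 458.2 -203.8  253.7] F [ 0.7 -0.9  0.1] open 0.14696742544398508 ydown [ 0.001 -0.001 -1.   ]
```

```bash
python3 -m inch '[[-0.9,0.3,0.2,-0.7],[-1.8,0.6,0.44,-1.4],[-2.7,0.9,0.66,-2.1],[-3.6,1.3,0.88,-2.8],[-4.5,1.8,1.1,-3.5],[-5.2,2.3,1.3,-4.0],[-5.6,2.9,1.4,-4.22],[-5.82,3.3,1.46,-4.22],[-5.82,3.34,1.46,-4.22]]'
python3 -c "
from h import *
goto((0,-95),47)"
```

```text
time: 2.95
tool_pos: [589.5, -0.9, 116.8]
tcp_rot: [-0.525, 0.527, -0.474, 0.471]
contact_force: [0.0, -0.3, 0.5]
opening: 0.0
t 2.95 units [0.075 1.745 0.036] yaw 0.034 gauge [ -1.2 -92.1] [589.5  -0.9 116.8] F [ 0.  -0.3  0.5] open 0.044027141074002074 ydown [-0.004  0.001 -1.   ]
```

```bash
python3 -m inch '[[0.07,0.7,0.04,0],[0.07,1.3,0.04,0],[0.07,1.6,0.04,0],[0.07,1.7,0.04,0],[0.07,1.75,0.04,0],[0.07,1.78,0.04,0]]'
python3 -c "
from h import *
goto((0,-95),42)"
```

```text
time: 3.45
tool_pos: [591.4, -4.1, 47.0]
tcp_rot: [-0.525, 0.527, -0.474, 0.472]
contact_force: [-4.4, -0.9, 5.4]
opening: 0.2
t 3.45 units [-0.013  0.124 -0.011] yaw 0.026 gauge [  0.5 -95.5] [591.4  -4.1  47. ] F [-4.4 -0.9  5.4] open 0.18431337236772505 ydown [-0.004  0.    -1.   ]
```

Contact, 5 N up. I'll press on in small steps.

```bash
python3 -m inch '[[0,0.04,0,0],[0,0.07,0,0],[0,0.1,0,0],[0,0.12,0,0],[0,0.12,0,0]]'; python3 -m inch '[[0,0.02,0,0],[0,0.04,0,0],[0,0.04,0,0]]'
```

```text
time: 3.87
tool_pos: [592.5, -4.5, 44.6]
tcp_rot: [-0.525, 0.526, -0.473, 0.473]
contact_force: [-5.1, -1.1, 10.0]
opening: -0.2
time: 4.12
tool_pos: [594.3, -4.3, 44.7]
tcp_rot: [0.526, -0.525, 0.472, -0.474]
contact_force: [-1.1, -0.3, 7.5]
opening: 0.2
```

```bash
python3 -m inch '[[0,0.05,0,0],[0,0.1,0,0],[0,0.13,0,0],[0,0.15,0,0]]'; python3 -m inch '[[0,0.1,0,0],[0,0.2,0,0],[0,0.2,0,0],[0,0.2,0,0]]'
```

```text
time: 4.45
tool_pos: [595.0, -3.9, 42.0]
tcp_rot: [0.526, -0.525, 0.472, -0.474]
contact_force: [-9.7, 0.1, 27.3]
opening: 0.1
time: 4.78
tool_pos: [595.2, -3.7, 41.8]
tcp_rot: [-0.524, 0.527, -0.471, 0.475]
contact_force: [-20.5, -0.9, 54.0]
opening: 0.0
```

It bottomed out with the fingertip at z ≈ 19.8, flush with the bed. I'll lift off and check that it's level.

```bash
python3 -m inch '[[0,-0.5,0,0],[0,-1.5,0,0],[0.8,-2.3,0,0],[1.6,-2.5,0,0],[2.4,-2.5,0,0],[2.9,-2.5,0,0],[2.9,-2.5,0,0]]' 1
python3 - <<'E'
from h import *
goto((0,-29),120)
a=eyes.get_image("scene"); b=eyes.get_image("top")
x=cv2.resize(a[190:330,330:500],(660,544),interpolation=2); cv2.imwrite("pics/d.png",x)
cv2.imwrite("pics/e.png",cv2.resize(b[160:270,300:430],None,fx=5,fy=5,interpolation=2))
# predicted plate outline at flush vs raised
for z in(20,25):print(z,proj("scene",g2w(p,[(45,-172,z),(-45,-172,z),(-45,-12,z)])).round(1).tolist())
E
```

```text
time: 5.37
tool_pos: [607.6, -126.2, 142.9]
tcp_rot: [-0.522, 0.525, -0.472, 0.479]
contact_force: [-0.8, -1.0, -1.6]
opening: 83.3
t 5.3667 units [-4.745  0.521 -0.137] yaw -0.073 gauge [   4.  -218.6] [ 607.6 -126.2  142.9] F [-0.8 -1.  -1.6] open 83.2739865840707 ydown [ 0.004 -0.011 -1.   ]
20 [[447.2, 289.5], [405.3, 316.1], [331.8, 259.5]]
25 [[447.7, 287.0], [405.7, 313.6], [331.9, 257.0]]
```

View pics/d.png

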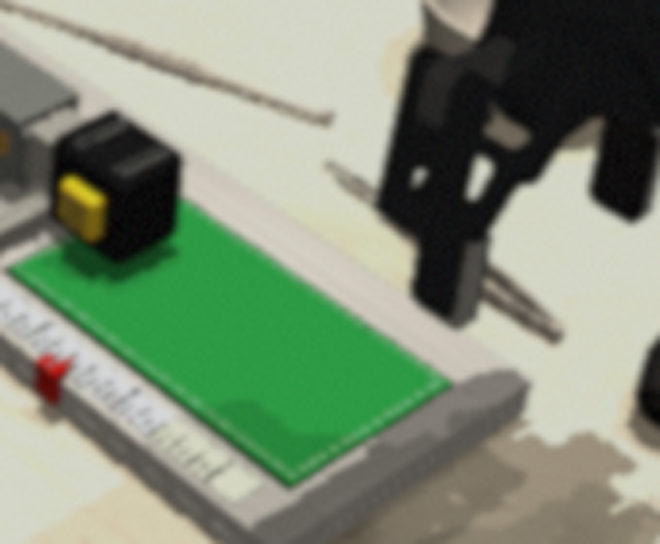

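The far end looks flush, with no side wall showing. To check both ends, I'll measure how far the front edge of the green shifted between the before and after pictures.

```bash
python3 - <<'E'
from h import *
A=cv2.imread("pics/scene0.png"); B=eyes.get_image("scene"); C=eyes.get_image("scene")
def prof(im,P): # sample green-ness profile perpendicular-ish: column of pixels
    im=im.astype(float); g=im[...,1]-im[...,2]
    out=[]
    for u in P:
        col=g[:,u-1:u+2].mean(1)
        out.append(col)
    return out
for y in(-20,-40,-60,-80,-100,-120,-140,-160,-168):
    u,v=proj("scene",g2w(p,(-45,y,20)))[0]; r=[]
    for im in(A,(B.astype(float)+C)/2):
        c=prof(im,[int(round(u))])[0]; seg=c[int(v)-10:int(v)+10]; n=seg/max(seg[:6].max(),1)
        i=np.nonzero(n>.5)[0].max(); r.append(int(v)-10+i+(n[i]-.5)/(n[i]-n[i+1]))
    v20,v25=[np.interp(round(u),*proj("scene",g2w(p,[(-45,-12,z),(-45,-172,z)])).T) for z in(20,25)]
    print(y,"pred20 %.1f pred25 %.1f before %.2f now %.2f"%(v20,v25,*r))
E
```

```text
-20 pred20 261.9 pred25 259.4 before 260.82 now 262.61
-40 pred20 268.9 pred25 266.3 before 267.20 now 268.33
-60 pred20 275.0 pred25 272.4 before 273.34 now 274.43
-80 pred20 282.0 pred25 279.3 before 280.26 now 281.27
-100 pred20 288.9 pred25 286.2 before 287.16 now 288.14
-120 pred20 296.6 pred25 293.9 before 294.85 now 295.71
-140 pred20 303.5 pred25 300.8 before 301.71 now 302.74
-160 pred20 311.2 pred25 308.4 before 309.49 now 310.45
-168 pred20 314.3 pred25 311.5 before 312.59 now 313.49
```

The edge dropped evenly along the whole length to the flush prediction, so the plate is seated and level. Next is the grip head.

```bash
python3 -m inch '[[-0.9,0,0,-0.07],[-1.8,0,-0.05,-0.07],[-2.7,0,-0.1,-0.07],[-3.6,0,-0.13,-0.07],[-4.4,0.2,-0.13,-0.07],[-4.74,0.5,-0.14,-0.07],[-4.74,0.5,-0.14,-0.07],[-4.74,0.5,-0.14,-0.07]]' 1
python3 -c "
from h import *
goto((0,-29),52)"
```

```text
time: 6.23
tool_pos: [580.5, 73.7, 121.1]
tcp_rot: [-0.528, 0.53, -0.468, 0.471]
contact_force: [-0.3, -0.5, 0.0]
opening: 85.2
t 6.2333 units [0.293 1.729 0.053] yaw 0.15 gauge [ -2.3 -17. ] [580.5  73.7 121.1] F [-0.3 -0.5  0. ] open 85.15470070283496 ydown [ 0.001 -0.005 -1.   ]
```

```bash
python3 -m inch '[[0.29,0.1,0.05,0.15],[0.29,0.1,0.05,0.15],[0.29,0.4,0.05,0.15],[0.29,0.9,0.05,0.15],[0.29,1.4,0.05,0.15],[0.29,1.7,0.05,0.15],[0.29,1.73,0.05,0.15],[0.29,1.73,0.05,0.15]]'
python3 - <<'E'
from h import *
goto((0,-29),52)
b=eyes.get_image("top");a=eyes.get_image("scene")
cv2.imwrite("pics/f.png",np.hstack([cv2.resize(b[170:270,290:390],(400,400),interpolation=2),cv2.resize(a[180:300,290:410],(400,400),interpolation=2)]))
E
```

```text
time: 6.9
tool_pos: [583.5, 61.5, 51.0]
tcp_rot: [-0.524, 0.526, -0.473, 0.475]
contact_force: [1.1, 0.4, 0.5]
opening: 85.3
t 6.9 units [-0.011 -0.024  0.016] yaw -0.008 gauge [ -0.6 -29.5] [583.5  61.5  51. ] F [1.1 0.4 0.5] open 85.28865556117483 ydown [-0.001 -0.005 -1.   ]
```

View pics/f.png

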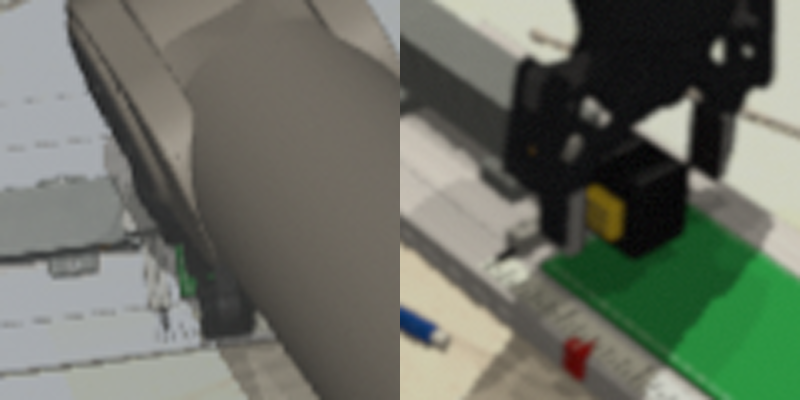

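The fingers straddle the head, with the front finger standing before the yellow button. Closing.

```bash
python3 -m inch '[[0,0,0,0],[0,0,0,0],[0,0,0,0],[0,0,0,0],[0,0,0,0],[0,0,0,0],[0,0,0,0],[0,0,0,0]]' -1 60
python3 -c "
from h import *
goto((0,-29),52)"
```

```text
time: 7.67
tool_pos: [585.0, 62.1, 53.5]
tcp_rot: [-0.525, 0.526, -0.472, 0.475]
contact_force: [-1.1, 0.1, 5.8]
opening: 35.6
t 7.6667 units [-0.     0.037 -0.022] yaw 0.001 gauge [  0.9 -29. ] [585.   62.1  53.5] F [-1.1  0.1  5.8] open 35.63285895458274 ydown [ 0.003 -0.005 -1.   ]
```

The opening is 36 mm, so the button is flush. Now I'll draw the arm out most of the way.

```bash
python3 -m inch '[[0.1,0,0,0],[0.3,0,0,0],[0.5,0,0,0],[0.7,0,0,0],[0.9,0,0,0],[1.1,0,0,0],[1.3,0,0,0],[1.5,0,0,0],[1.65,0,0,0],[1.72,0,0,0],[1.72,0,0,0],[1.72,0,0,0]]'
python3 - <<'E'
from h import *
goto((0,-100),52)
a=eyes.get_image("scene")
cv2.imwrite("pics/g.png",cv2.resize(a[225:325,300:440],(784,560),interpolation=2))
for x,y,z in[(-61,-71,24),(-63,-71,24),(-61,-60,24),(-61,-80,24)]:
    q=proj("scene",g2w(p,(x,y,z)))[0]; print((x,y),(q-[300,225])*5.6)
E
```

```text
time: 8.67
tool_pos: [592.3, -5.3, 53.5]
tcp_rot: [0.525, -0.525, 0.472, -0.475]
contact_force: [2.7, 4.0, -3.0]
opening: 35.7
t 8.6667 units [ 0.082  0.038 -0.03 ] yaw 0.007 gauge [  1.2 -96.7] [592.3  -5.3  53.5] F [ 2.7  4.  -3. ] open 35.658242847252666 ydown [ 0.004 -0.003 -1.   ]
(-61, -71) [276.25440516 315.01013085]
(-63, -71) [270.69135492 318.07624079]
(-61, -60) [249.04002396 293.69176894]
(-61, -80) [298.82855986 332.69357534]
```

View pics/g.png

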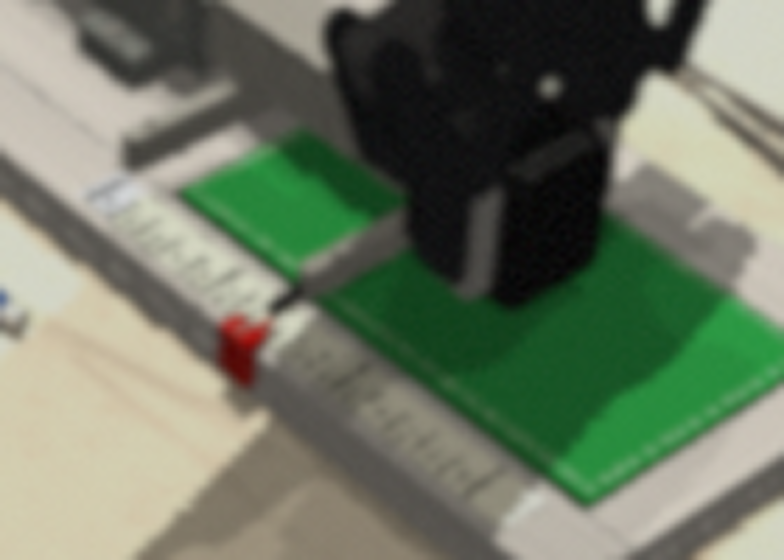

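The blade is passing over the seated plate. The pointer tip is at about (274,306) and the clip index at about (270,320), so it needs roughly 3.5 mm more. That matches the clip measured at about 71 mm.

```bash
python3 -m inch '[[0.05,0,0,0],[0.08,0,0,0],[0.11,0,0,0],[0.11,0,0,0],[0.11,0,0,0]]'
python3 - <<'E'
from h import *
goto((0,-100.2),52)
a=np.mean([eyes.get_image("scene") for _ in range(8)],0); goto((0,-100.2),52)
a0=a[270:295,328:363].astype(np.uint8)
cv2.imwrite("pics/h.png",cv2.resize(a0,(770,550),interpolation=2))
for x,y,z in[(-61,-71,24),(-63,-71,24),(-61,-81,24),(-71,-71,24)]:
    q=proj("scene",g2w(p,(x,y,z)))[0]; print((x,y),(q-[328,270])*22)
E
```

```text
time: 9.13
tool_pos: [592.6, -8.2, 53.5]
tcp_rot: [0.526, -0.525, 0.472, -0.474]
contact_force: [0.5, 4.7, -0.3]
opening: 35.3
t 9.1333 units [ 0.013  0.037 -0.03 ] yaw 0.015 gauge [  1.2 -99.7] [592.6  -8.2  53.5] F [ 0.5  4.7 -0.3] open 35.268140444215014 ydown [ 0.003 -0.002 -1.   ]
t 9.5333 units [ 0.012  0.037 -0.03 ] yaw 0.014 gauge [  1.2 -99.7] [592.6  -8.2  53.5] F [0.7 5.4 0.7] open 35.123210223303296 ydown [ 0.003 -0.002 -1.   ]
(-61, -71) [469.28516314 247.53979975]
(-63, -71) [447.4303229  259.58523168]
(-61, -81) [567.89130393 324.7828346 ]
(-71, -71) [359.49768588 308.04985471]
```

View pics/h.png

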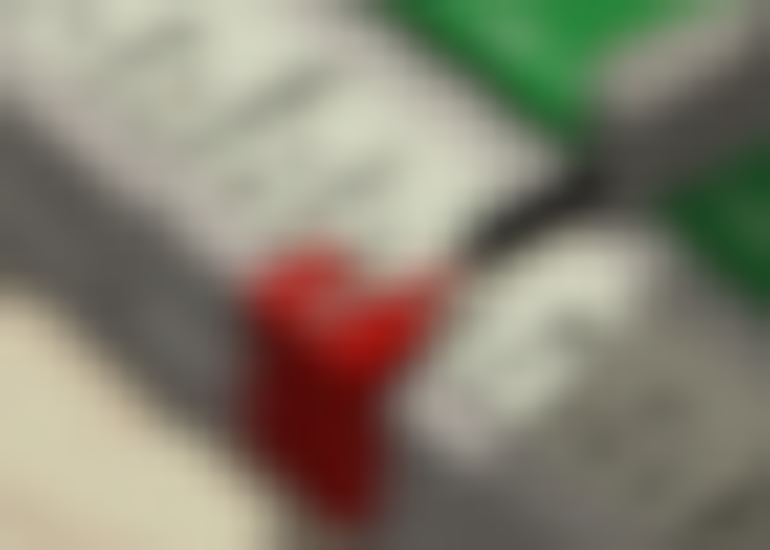

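Nearly in line: the pointer tip is at about (470,242) and the index tip at about (455,268). To measure it properly, I'll rectify the picture to the gauge's z = 24 plane.

```bash
cat >>h.py <<'E'
def rect(n,k=8,x0=-80,x1=-40,y0=-85,y1=-57,z=24,S=20):
    a=np.mean([eyes.get_image(n) for _ in range(k)],0).astype(np.float32)
    G=np.array([(x0,y0,z),(x1,y0,z),(x1,y1,z),(x0,y1,z)],float)
    dst=np.float32([((g[0]-x0)*S,(g[1]-y0)*S) for g in G])
    H=cv2.getPerspectiveTransform(proj(n,g2w(p,G)).astype(np.float32),dst)
    return cv2.warpPerspective(a,H,(int((x1-x0)*S),int((y1-y0)*S)),flags=cv2.INTER_CUBIC)
E
python3 - <<'E'
from h import *
w=rect("scene"); cv2.imwrite("pics/i.png",np.clip(w,0,255).astype(np.uint8)); S=20
yy=-85+np.arange(w.shape[0])/S
for x in np.arange(-74,-48,1.):
    i=int((x+80)*S); c=w[:,i-5:i+5].mean(1); r=np.clip(c[:,2]-c[:,:2].max(1)-25,0,None); g=c.mean(1); mx=c.max(1); d=np.clip(80-mx,0,None)*((yy>-78)&(yy<-65))
    f=lambda q:(round((q*yy).sum()/q.sum(),2),round(q.max())) if q.max()>5 else None
    print(x,"red",f(r),"dark",f(d))
E
```

```text
-74.0 red (np.float64(-69.85), 105) dark None
-73.0 red (np.float64(-69.65), 110) dark None
-72.0 red (np.float64(-69.55), 113) dark None
-71.0 red (np.float64(-69.54), 111) dark None
-70.0 red (np.float64(-69.59), 101) dark None
-69.0 red (np.float64(-69.8), 87) dark None
-68.0 red (np.float64(-70.46), 69) dark None
-67.0 red (np.float64(-71.36), 51) dark None
-66.0 red (np.float64(-71.13), 35) dark None
-65.0 red (np.float64(-70.89), 23) dark None
-64.0 red (np.float64(-70.75), 12) dark None
-63.0 red None dark None
-62.0 red None dark None
-61.0 red None dark None
-60.0 red None dark None
-59.0 red None dark (np.float64(-70.38), 11)
-58.0 red None dark (np.float64(-70.2), 20)
-57.0 red None dark (np.float64(-70.09), 23)
-56.0 red None dark (np.float64(-70.1), 25)
-55.0 red None dark (np.float64(-70.1), 25)
-54.0 red None dark (np.float64(-70.16), 28)
-53.0 red None dark (np.float64(-70.23), 30)
-52.0 red None dark (np.float64(-70.35), 33)
-51.0 red None dark (np.float64(-70.32), 33)
-50.0 red None dark (np.float64(-70.19), 34)
-49.0 red None dark (np.float64(-70.11), 28)
```

View pics/i.png

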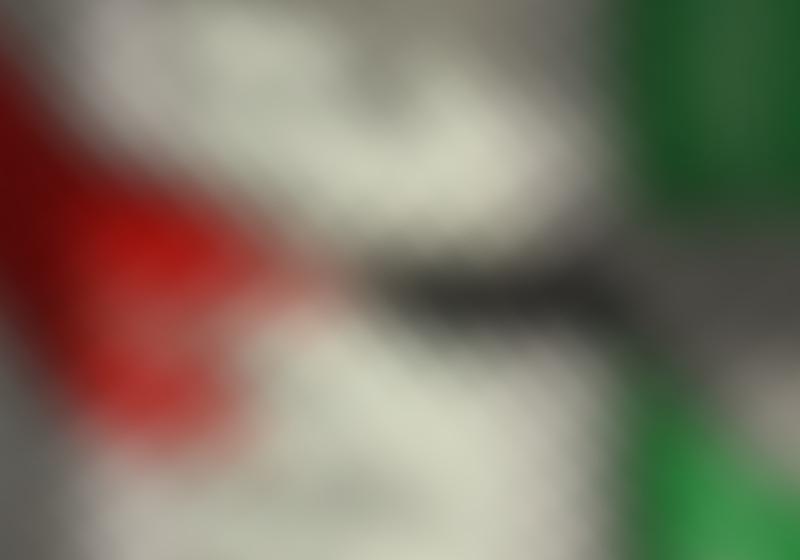

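In the rectified picture the pointer lies at y ≈ -70.2 to -70.4 and the index tip at ≈ -70.8. I'll draw out about 0.5 mm more.

```bash
python3 -m inch '[[0.05,0,0,0],[0.05,0,0,0],[0.05,0,0,0],[0.05,0,0,0],[0.05,0,0,0]]'
python3 - <<'E'
from h import *
goto((0,-100.2),52)
w=rect("scene",12); S=20; yy=-85+np.arange(w.shape[0])/S
for x in(-66,-65,-64,-59,-58,-57,-56,-55,-54):
    i=int((x+80)*S); c=w[:,i-5:i+5].mean(1); r=np.clip(c[:,2]-c[:,:2].max(1)-15,0,None); d=np.clip(80-c.max(1),0,None)*((yy>-78)&(yy<-65))
    q=r if x<-62 else d; print(x,round((q*yy).sum()/q.sum(),2))
goto((0,-100.2),52)
E
```

```text
time: 10.35
tool_pos: [592.7, -9.1, 53.5]
tcp_rot: [0.526, -0.525, 0.472, -0.474]
contact_force: [0.7, 5.1, -0.7]
opening: 35.4
t 10.35 units [-0.01   0.037 -0.03 ] yaw 0.019 gauge [   1.2 -100.6] [592.7  -9.1  53.5] F [ 0.7  5.1 -0.7] open 35.38553252687941 ydown [ 0.003 -0.    -1.   ]
-66 -71.11
-65 -70.85
-64 -70.71
-59 -71.3
-58 -71.25
-57 -71.23
-56 -71.15
-55 -71.21
-54 -71.23
t 10.95 units [-0.01   0.038 -0.031] yaw 0.019 gauge [   1.2 -100.6] [592.7  -9.1  53.5] F [ 0.9  4.2 -1.5] open 35.99763146584989 ydown [ 0.003 -0.    -1.   ]
```

Slightly past, by about 0.4 mm. Easing back.

```bash
python3 -m inch '[[0.018,0,0,0],[0.018,0,0,0],[0.018,0,0,0],[0.018,0,0,0],[0.018,0,0,0],[0.018,0,0,0]]'
python3 - <<'E'
from h import *
goto((0,-100.2),52)
w=rect("scene",12); S=20; yy=-85+np.arange(w.shape[0])/S
for x in(-66,-65,-64,-59,-58,-57,-56,-55,-54):
    i=int((x+80)*S); c=w[:,i-5:i+5].mean(1); r=np.clip(c[:,2]-c[:,:2].max(1)-15,0,None); d=np.clip(80-c.max(1),0,None)*((yy>-78)&(yy<-65))
    q=r if x<-62 else d; print(x,round((q*yy).sum()/q.sum(),2))
a=eyes.get_image("scene"); cv2.imwrite("pics/j.png",cv2.resize(a[180:330,250:450],(800,600),interpolation=2))
goto((0,-100.2),52)
for t,roi in(("scene",(325,265,365,305)),):print(red(t,roi))
E
```

```text
time: 11.45
tool_pos: [592.7, -9.0, 53.5]
tcp_rot: [0.527, -0.525, 0.472, -0.474]
contact_force: [1.4, 5.6, -1.1]
opening: 35.5
t 11.45 units [-0.008  0.037 -0.03 ] yaw 0.021 gauge [   1.2 -100.5] [592.7  -9.   53.5] F [ 1.4  5.6 -1.1] open 35.48151119422106 ydown [ 0.003  0.    -1.   ]
-66 -71.12
-65 -70.86
-64 -70.71
-59 -71.27
-58 -71.1
-57 -70.98
-56 -70.76
-55 -70.76
-54 -70.72
t 12.1 units [-0.007  0.037 -0.03 ] yaw 0.022 gauge [   1.2 -100.5] [592.7  -9.   53.5] F [ 1.6  5.4 -0. ] open 35.3737433464058 ydown [ 0.003  0.    -1.   ]
(np.float64(342.56060606060606), np.float64(286.1666666666667), 66)
```

View pics/j.png

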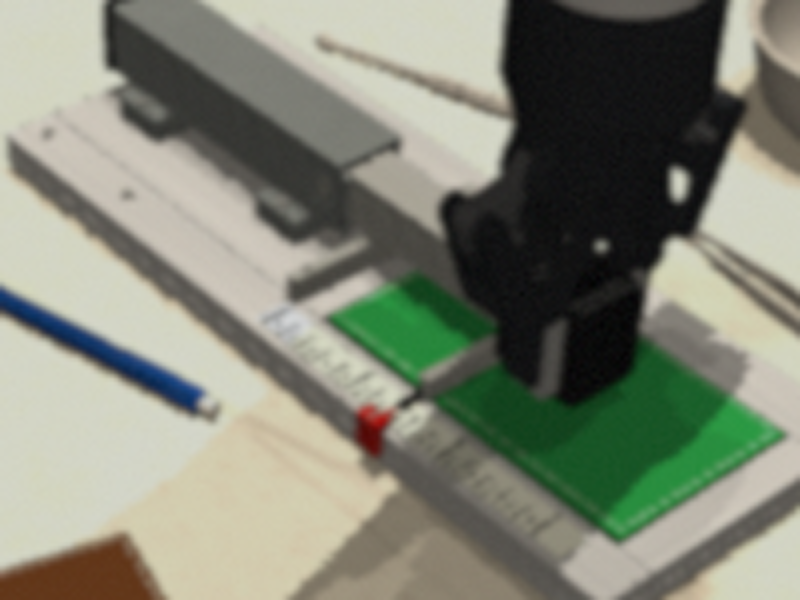

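The pointer (about -70.9) and the index (about -70.8) are in line, the clip hasn't moved and the head is held at 35.5 mm. Handing in.

```bash
python3 -c "
from rig import robot
print(robot.finish_job())"
```

```text
the job is handed in; nothing more can be done
None
```

I pressed the wear plate in, drew the arm out to the red marker clip, and handed the job in at about 12 s with the head still held and the button squeezed.

- **Plate:** the fingertips stopped hard at z ≈ 20 mm, flush with the bed. The plate's front edge dropped by about 1 px or more along its whole length, so it looks level, and the blade passed over it freely. The last push reached 54 N on the fingertips, well above the roughly 12 N the plate needed. That is under the 120 N wrist limit. It passes the 40 N limit only if that limit counts the fingertips as well as the arm and gripper body.
- **Grip:** I closed on the head with 60 N and the opening read about 35.5 mm, so the button is flush. The arm was holding against a steady spring pull of about 5 N.
- **Position:** in the scene camera the pointer reads about 70.7 to 71.3 mm and the clip's index about 70.7 to 70.9 mm, so they agree to about 0.5 mm. The tool's own travel gives 71.5 mm, about 0.6 mm more than the camera. The arm hid the gauge from the top camera, so I couldn't cross-check from there.
- **Left alone:** the marker clip's image position changed by at most 0.3 px. I saw no sign that the pen or tweezers had been touched, but I only checked them by eye, and in the last picture they were partly out of view.

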